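Open the record printer for a new paper roll

TASK

The balance's record printer is out of paper: press down the release tab at the front of its top so the cover springs up a little, then push the cover gently over, past upright, until it lies back fully open on its stop and stays there. Do it all by touch with the fingertips: do not pinch the cover or pick anything up, and leave the paper rolls and everything else on the bench where they are.

Things in the scene. Friction and masses are not known exactly. Their poses are not given: they have to be found in the camera images.
- printer: record printer: fixed white box, 90 mm high, grey cover on top. Origin on the bench; the box spans x -105..+95, y -75..+75 mm in this frame. x points from its front (release tab) to its rear (cover hinge), z up. Front deck 66 mm high, side walls 81; a tear bar 79 mm high crosses at x = -60 mm. It stands on the robot's left or right, the scale on the other side
- cover_angle (a joint): angle of the cover about its rear hinge, rad: 0 shut and latched, about 0.5 when sprung up after release, 1.57 upright, 1.95 fully open, leaning back on its stop. Damped; let go below upright it falls back to 0.5, from about 1.75 on it sinks onto the stop by itself within 2 s and stays. Moving it takes under 3 N at the front edge
- cover_edge (a point): middle of the cover's 150 mm wide front edge (moves with it), at mid-thickness of the 6 mm panel, 128 mm from the hinge line; 86 mm above the bench when shut, about 147 when sprung up. Under the panel, 8 mm behind the edge, hangs a rubber roller 12 mm thick, 88 long; its lowest side is 16.5 mm below mid-thickness
- cover_hinge (a point): middle of the cover's hinge line (fixed on the printer), 86 mm above the bench; the hinge line runs along the printer's y
- cover: the grey cover itself, 132 x 150 x 6 mm with its roller, 0.14 kg; origin on the hinge line, x as the printer's when shut (the cover extends to -x)
- release_tab (a joint): turn of the release tab about its hidden pivot, rad: 0 at rest; the latch lets go at about 0.13 to 0.16 (tab middle 6 to 7 mm down), stop at 0.24 (10 mm down). Springs back when let go. Pressing the middle takes 1 to 3 N up to the release, 5 to 8 N beyond it; the stop is hard
- tab_top (a point): middle of the top of the release tab: a ribbed grey pad 30 mm (x) by 40 mm (y) in the middle of the printer's front deck, 86 mm above the bench, 20 mm above the deck, 35 mm in front of the cover's edge. Pressed straight down
- scale: bench scale, white, 210 mm deep (x), 170 wide (y), with a steel pan 64 mm high; fixed. Origin under its middle; not to be used
- roll_a: new paper roll, white, upright, 57 mm diameter and 57 high, stands in front of the printer to its right (seen from the robot), about 100 mm from the tab; origin at the middle of its underside. Leave alone
- roll_b: a like paper roll behind the printer. Leave alone
- tape: roll of brown adhesive tape lying flat before the scale, 90 mm diameter, 24 high; origin at the middle of its underside. Leave alone
- weight: steel check weight with a knob, 38 mm diameter, 58 high, on the scale's pan; origin at the middle of its underside. Leave alone
- cup: steel cup, 76 mm diameter, 85 high, behind the scale; origin at the middle of its underside. Leave alone
- screwdriver: screwdriver with a yellow handle, 170 mm long, lying between printer and scale towards the rear; origin at its middle, handle to its -x. Leave alone

How it is judged:
On the way, in this order (a step that is already met when the one before it is completed fails the run):
1. the release tab is pressed down (value of joint release_tab above 0.09 rad).
2. the cover has sprung up (value of joint cover_angle above 0.35 rad), for 0.1 s.
At the end, for the whole second after the job is handed in: The cover lies at rest fully open (over 1.85 rad, its stop is at 1.95), the release tab is back up, and the two paper rolls, tape, weight, cup and screwdriver are within 20 mm of where they stood (value of joint cover_angle above 1.85 rad and velocity of joint cover_angle between -0.1 and 0.1 rad/s and value of joint release_tab below 0.04 rad and distance of each of roll_a, roll_b, tape, weight, cup, screwdriver from where it was at the start of the episode below 0.02 m); the robot touches nothing.
It fails at once if a paper roll, the tape, the weight, the cup or the screwdriver is lifted, or shifted by more than 20 mm (distance of any of roll_a, roll_b, tape, weight, cup, screwdriver from where it was at the start of the episode above 0.02 m).
It fails at once if the cover is pinched: fingers press on its top face and on its underside, edge or roller at once (contact force between the fingers and cover_top above 3 N and (contact force between the fingers and cover_panel above 3 N or contact force between the fingers and cover_roller above 3 N)).
It fails at once if the cover is flung or slammed back (over 5 rad/s beyond 1.2 rad) (value of joint cover_angle above 1.2 rad and velocity of joint cover_angle above 5 rad/s).
It also fails if it takes over 48 s, if anything falls off the work surface, if the arm or the gripper's body presses on something with over 40 N, if the wrist force passes 120 N, or if a joint passes its speed limit or range.

ROBOT

A 6-joint arm with a two-finger parallel gripper is mounted at the origin on the work surface. World frame = base frame: x ahead of the robot, y to its left, z up, the work surface at z = 0. Lengths are in m, angles in rad, forces in N, time in s.
With the tool pointing down it reaches from about 0.375 to 0.925 m from the base axis. Payload 5.7 kg.
Tool frame: the origin (TCP) lies on the front face of the gripper's body, between the roots of the fingers; the fingertips stand 73 mm ahead of it and the grasp point (between the pads) lies 54 mm ahead of it; z points along the fingers, y is the line along which they close (so a half turn about z gives the same grasp; the last joint's range is limited). The gripper opens to 85 mm and grips with 20 to 120 N. Pads are 22 mm wide; open, the fingers measure 114 mm over their backs; the gripper's body (76 mm by 85 mm) begins 54 mm behind the grasp point. The pads swing forward as they close: fully open they stand 13 mm farther back than shut.
Start: joints at [1.002, 0.359, 1.51, -0, 1.272, -0.115], TCP at [0.263, 0.539, 0.304] pointing down, gripper open.
Joint ranges: [-2.97, 2.97], [-1.01, 2.36], [0.21, 2.38], [-0.96, 4.11], [0.2, 2.71], [-2.98, 2.98]. Speed limits (rad/s): [2.39, 2.39, 3.14, 3.14, 3.14, 3.14].

INTERFACE

Orientations are given as a 3x3 rotation matrix whose columns are the frame's x, y, z axes.
In Python, from plant import * gives the robot as it stands. Calls block until the motion is done:
- movep(position, orientation): joint-space move of the TCP to a pose.
- move_linear(position, ori=None, speed=0.15, contact_N=None): straight line of the TCP; ori=None keeps the orientation; speed is the mean speed in m/s. With contact_N (N) it stops when the force on the tool has changed by that much, and returns True; else False.
- goto_joints(angles): joint-space move.
- ungrasp() and grasp(squeeze=None): open the fingers fully, or close them until they stop; squeeze is the grip in N (None keeps the last).
- hold(seconds).
- ik(position, orientation): joint angles nearest the present ones, or None.
- sense(): the state.
- snapshot(name): name is "scene" or "top" or "wrist"; returns (picture, depth): 480x640x3 uint8, red, green, blue; 480x640 float32, m along the optical axis (not along the pixel's ray), 0 where there is no reading.
- get_calibration(name): a dict with "intrinsics" (3x3 intrinsics, pixels), "distortion" ([k1, k2, p1, p2, k3] as OpenCV has them; the pictures are not rectified), "world_from_camera" (4x4, takes a point from camera to world coordinates). Camera axes: x right, y down, z forward; pixel columns grow to the right and rows downward; lengths in m; the calibration is good to about 2 mm. A picture is of the moment at which its call begins: read the wrist's pose just before it. get_calibration takes no time and is no camera call; for the wrist camera it gives the pose at the moment of the call.
A pose or a line that the arm cannot do raises MotionError and nothing moves.
- job_done(): hands the job in; it is judged then, once.
The state is a dict: "time_s": time; "q": joint angles; "dq": joint speeds; "joint_torque": joint torques, N m; "tcp_pos": TCP position; "ee_rot": TCP orientation; "ft_force": force on the tool from outside, world axes, zero at the start; "wrist_torque": the same for the moment, N m; "width": opening from 0.0 (shut) to 1.0 (fully open); "gripper_force": force on a finger pad.
Only numpy, scipy, OpenCV 4.12 (cv2) and the standard library are available. Lean on these libraries where they do the work, as an engineer would, in place of code of your own. Each camera call takes 0.05 s, during which the arm holds its last target. There are 200 camera calls.

## Working session

There is one attempt and no reset: what is moved stays moved. The work goes in short steps, each a Python script; the robot and the scene stay as the last script left them, time stands still between calls to the robot, and variables do not carry over. Pictures are saved under pics/ and viewed, at most 10 in all, crops included, and the job is handed in when it is done.

```bash
mkdir -p pics; cat > h.py <<'E'
from plant import *
import numpy as np, cv2
def save(n,f):
    K=get_calibration(n); p,d=snapshot(n); cv2.imwrite('pics/%s.png'%f,p[:,:,::-1]); np.savez('pics/%s.npz'%f,p=p,d=d,K=K['intrinsics'],D=K['distortion'],T=K['world_from_camera']); return p,d
def cloud(f):
    z=np.load('pics/%s.npz'%f); d=z['d']; v,u=np.mgrid[:480,:640]
    uv=cv2.undistortPoints(np.stack([u,v],-1).reshape(-1,1,2).astype(float),z['K'],z['D']).reshape(480,640,2)
    P=np.dstack([uv*d[...,None],d]); T=z['T']; W=P@T[:3,:3].T+T[:3,3]; W[d==0]=np.nan; return W
E
python3 - <<'E'
from h import *
save('top','top0'); save('scene','sc0')
a=cv2.imread('pics/top0.png');print(sense()['time_s'])
print(get_calibration('top')['world_from_camera'].round(3))
E
```

```text
0.1
[[-0.006 -0.999  0.052  0.507]
 [-1.     0.006  0.009 -0.046]
 [-0.01  -0.052 -0.999  1.157]
 [ 0.     0.     0.     1.   ]]
```

View pics/top0.png

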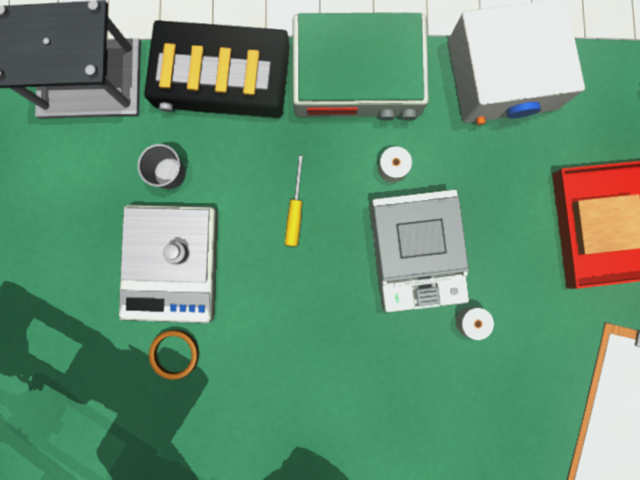

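View pics/sc0.png

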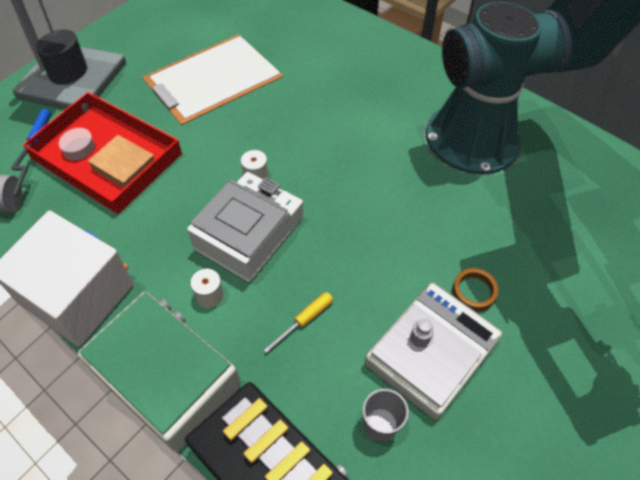

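The top view shows the printer on the robot's right: tab at about (428,295), cover spanning (375,198) to (466,278), and roll_a at (478,323). I'll compute its pose from depth.

```bash
python3 - <<'E'
from h import *
W=cloud('top0')
for u,v in [(428,290),(428,296),(420,240),(385,270),(460,265),(385,210),(450,205),(478,323),(396,162),(400,297)]: print(u,v,W[v,u].round(4))
z=W[...,2]; p=np.load('pics/top0.npz')['p'].astype(int)
m=np.zeros(z.shape,bool); m[185:316,365:475]=True
# whole box footprint at z>0.06
for lo,hi in [(0.06,0.12),(0.083,0.1)]:
    k=m&(z>lo)&(z<hi); r=cv2.minAreaRect(W[k][:,:2].astype(np.float32)*1000); print(lo,r,cv2.boxPoints(r).round(1).tolist())
# grey cover by colour
g=m&(z>0.06)&(p.max(-1)-p.min(-1)<20)&(p.mean(-1)<185)&(p.mean(-1)>60)
n,l,s,c=cv2.connectedComponentsWithStats(g.astype(np.uint8))
for i in range(1,n):
    if s[i,4]>80:
        k=l==i; r=cv2.minAreaRect(W[k][:,:2].astype(np.float32)*1000); print(s[i],r,cv2.boxPoints(r).round(1).tolist(),np.median(W[k],0).round(4))
q=cv2.imread('pics/top0.png')[180:330,360:490]; cv2.imwrite('pics/c.png',cv2.resize(q,None,fx=4.5,fy=4,interpolation=2))
E
```

```text
428 290 [ 0.4948 -0.2317  0.0892]
428 296 [ 0.4844 -0.2322  0.0856]
420 240 [ 0.581  -0.2185  0.093 ]
385 270 [ 0.5297 -0.1575  0.0922]
460 265 [ 0.5375 -0.2879  0.0896]
385 210 [ 0.6338 -0.1592  0.0883]
450 205 [ 0.6418 -0.2724  0.09  ]
478 323 [ 0.435  -0.3262  0.0569]
396 162 [ 0.7244 -0.1837  0.0557]
400 297 [ 0.4826 -0.1862  0.0657]
0.06 ((551.825927734375, -227.49453735351562), (224.7293701171875, 156.378662109375), 6.768556594848633) [[431.0, -163.10000610351562], [449.5, -318.3999938964844], [672.5999755859375, -291.8999938964844], [654.2000122070312, -136.60000610351562]]
0.083 ((565.0505981445312, -223.5463104248047), (193.5095672607422, 150.86248779296875), 6.843775272369385) [[460.0, -160.1999969482422], [478.0, -310.0], [670.0999755859375, -286.8999938964844], [652.0999755859375, -137.10000610351562]]
[ 372  196   97   92 6607] ((584.6231079101562, -220.58963012695312), (153.16558837890625, 149.5669403076172), 6.256801605224609) [[500.29998779296875, -154.60000610351562], [516.5999755859375, -303.29998779296875], [668.9000244140625, -286.6000061035156], [652.5999755859375, -137.89999389648438]] [ 0.5843 -0.2201  0.0893]
[416 283  24  23 435] ((488.0263671875, -233.74205017089844), (37.000083923339844, 43.39551544189453), 4.979007244110107) [[467.70001220703125, -213.6999969482422], [471.5, -257.0], [508.29998779296875, -253.8000030517578], [504.6000061035156, -210.5]] [ 0.4862 -0.2317  0.0847]
```

View pics/c.png

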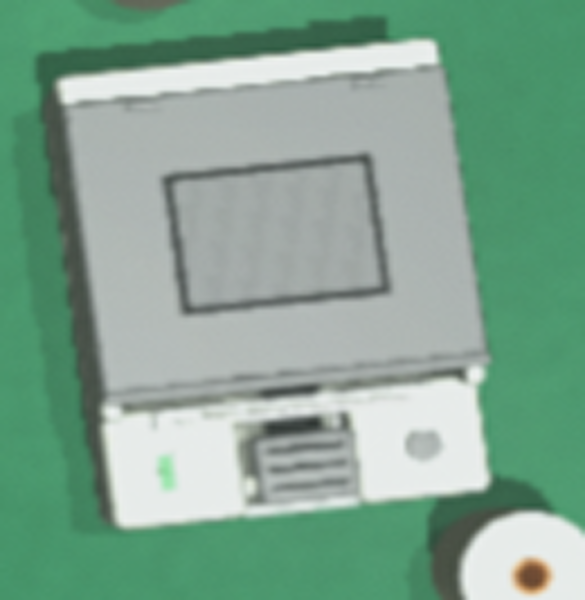

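The crop confirms it: tab middle at top-image pixel ≈ (428,296), i.e. world (0.485, -0.232). Printer yaw is about 6.6°, and the hinge is near (0.647, -0.213). Next I'll press the tab with shut fingers, tilted so the body leans away from the cover, and check the IK for a sideways push.

```bash
cat >> h.py <<'E'
yaw=np.radians(6.6); X=np.array([np.cos(yaw),np.sin(yaw),0]); Y=np.array([-X[1],X[0],0]); Z=np.array([0,0,1.])
tab=np.array([.485,-.232,.086]); H=tab+.163*X
def R(z,y):
    z=z/np.linalg.norm(z); y=y-z*(y@z); y/=np.linalg.norm(y); return np.column_stack([np.cross(y,z),y,z])
def finger(th,off,r=.095,side=.06):   # finger axis point for cover angle th, at printer y=side
    return H+side*Y+X*(-r*np.cos(th)-off*np.sin(th))+Z*(r*np.sin(th)-off*np.cos(th))
def tilt(head,down):  # heading measured from +X (printer) towards -Y
    h=np.cos(head)*X-np.sin(head)*Y; return np.cos(down)*h-np.sin(down)*Z
E
python3 - <<'E'
from h import *
for hd in (90,75,60,45):
  for dn in (15,25,35):
    z=tilt(np.radians(hd),np.radians(dn))
    for nm,y in (('ysgn',np.cross(z,Z)),('yneg',-np.cross(z,Z)),('yv',Z),('yvn',-Z)):
      o=[]
      for th in (.3,1.,1.9):
        q=ik(finger(th,.02)-.061*z,R(z,y)); o.append(None if q is None else np.round(q,2).tolist())
      if all(o): print(hd,dn,nm,o[0],o[2])
grasp(20)
t=np.radians(12); z=np.sin(t)*X-np.cos(t)*Z; Rp=R(z,Y)
if ik(tab-.073*z,Rp) is None: Rp=R(z,-Y)
tip=tab+.007*X
movep(tip+.10*Z-.073*z,Rp)
move_linear(tip+.014*Z-.073*z)
s=sense();print(s['time_s'],s['ft_force'],s['tcp_pos'],s['q'])
save('wrist','w1')
E
```

```text
4.425 [-0.1094622   0.70232343  0.05019969] [ 0.47732138 -0.23302778  0.17180709] [-0.66848384  0.37295759  1.91786477  0.22629759  0.71353968 -2.51600505]
```

```bash
python3 - <<'E'
from h import *
t=np.radians(12); s=sense(); Rp=np.array(s['ee_rot']); p0=np.array(s['tcp_pos'])
c=move_linear(p0-.0235*Z,speed=.02,contact_N=5)
s=sense();print(c,s['time_s'],s['ft_force'],s['tcp_pos']-p0)
hold(.3); move_linear(p0+.03*Z-.02*X,speed=.1); print(sense()['time_s'])
save('top','top1')
W=cloud('top1'); 
for u,v in [(390,260),(455,255),(390,240),(450,235),(385,210)]: print(W[v,u].round(3))
best={}
for hd in range(90,-91,-15):
  for dn in (20,30,40,50,60,70):
    z=tilt(np.radians(hd),np.radians(dn))
    for a in range(0,360,45):
      y=np.cos(np.radians(a))*np.cross(z,Z)+np.sin(np.radians(a))*np.cross(z,np.cross(z,Z))
      try: ok=[ik(finger(th,.02,.115,.03)-.061*z,R(z,y)) is not None for th in (.3,1.,1.9)]
      except Exception as e: ok=[0]
      if any(ok): best.setdefault((hd,dn),[]).append((a,''.join(str(int(k)) for k in ok)))
for k,v in best.items(): print(k,v)
E
```

```text
True 5.35 [ 0.54602686 -0.81963843  0.39635857] [-0.00110514  0.00044059 -0.02035765]
6.3333
[ 0.545 -0.161  0.143]
[ 0.552 -0.268  0.142]
[ 0.579 -0.163  0.122]
[ 0.587 -0.264  0.123]
[ 0.633 -0.159  0.093]
(90, 50) [(0, '011'), (45, '011'), (90, '011'), (135, '011'), (180, '011'), (225, '011'), (270, '011'), (315, '011')]
(90, 60) [(0, '100'), (45, '111'), (90, '111'), (135, '111'), (180, '111'), (225, '111'), (270, '111'), (315, '111')]
(90, 70) [(45, '111'), (90, '111'), (135, '111'), (180, '111'), (225, '111'), (270, '111'), (315, '111')]
(75, 50) [(45, '001'), (90, '001'), (135, '001'), (180, '001'), (225, '001'), (270, '001'), (315, '001')]
(75, 60) [(0, '001'), (45, '111'), (90, '111'), (135, '111'), (180, '111'), (225, '111'), (270, '111'), (315, '111')]
(75, 70) [(0, '111'), (45, '111'), (90, '111'), (135, '111'), (180, '111'), (225, '111'), (270, '111'), (315, '111')]
(60, 20) [(0, '100'), (45, '100'), (90, '100'), (135, '100'), (180, '100'), (225, '100'), (315, '100')]
(60, 30) [(0, '100'), (45, '100'), (90, '100'), (135, '100'), (180, '100'), (225, '100'), (315, '100')]

[... 6601 characters left out ...]

(-90, 20) [(0, '111'), (45, '111'), (90, '111'), (135, '111'), (180, '111'), (225, '110'), (270, '111'), (315, '111')]
(-90, 30) [(0, '111'), (45, '111'), (90, '111'), (135, '111'), (180, '111'), (225, '110'), (270, '111'), (315, '111')]
(-90, 40) [(0, '111'), (45, '111'), (90, '111'), (135, '111'), (180, '111'), (225, '110'), (270, '111'), (315, '111')]
(-90, 50) [(0, '111'), (45, '111'), (90, '111'), (135, '111'), (180, '111'), (225, '100'), (270, '111'), (315, '111')]
(-90, 60) [(0, '111'), (45, '111'), (90, '111'), (135, '111'), (180, '111'), (225, '100'), (270, '111'), (315, '111')]
(-90, 70) [(0, '111'), (45, '111'), (90, '111'), (135, '111'), (180, '111'), (270, '111'), (315, '111')]
```

The cover has sprung up to about 0.5 rad. The arm can reach poses with the fingers pointing in from the printer's right side, so I'll slide a fingertip under the cover's side strip (clear of the roller) and follow the hinge arc.

```bash
cat >> h.py <<'E'
HD,DN=np.radians(-90),np.radians(28)
zt=tilt(HD,DN); Rf=R(zt,X)
def tcp(th,off): return finger(th,off,.095,-.065)-.061*zt
E
python3 - <<'E'
from h import *
W=cloud('top1'); r=(W[...,1]<-.40)&(W[...,0]>.4)&(W[...,0]<.75)&(W[...,1]>-.7); print('max z right',np.nanmax(W[r][:,2]))
print(sense()['q'])
pre=tcp(.5,.032)-.09*Y
Rc=None
for Rr in (R(zt,X),R(zt,-X)):
    L=[ik(p,Rr) for p in [pre+.14*Z,pre,tcp(.5,.032)]+[tcp(t,.02) for t in (.6,1,1.4,1.9)]]
    for q in L: print(None if q is None else np.round(q,2))
print(pre)
E
```

```text
max z right 0.05550493870081086
[-0.69877063  0.30722352  1.91972634  0.21479041  0.78504398 -2.52750797]
[-0.93  0.99  0.76  0.64  2.3  -0.85]
[-0.93  1.12  0.8   0.56  2.15 -0.97]
[-0.88  1.03  1.06  0.56  2.   -1.02]
[-0.87  1.01  1.04  0.57  2.02 -0.99]
[-0.85  0.99  0.99  0.61  2.07 -0.93]
[-0.82  1.    0.91  0.66  2.11 -0.86]
[-0.78  1.04  0.79  0.72  2.14 -0.77]
[-0.93  0.99  0.76  0.64  2.3   2.29]
[-0.93  1.12  0.8   0.56  2.15  2.17]
[-0.88  1.03  1.06  0.56  2.    2.12]
[-0.87  1.01  1.04  0.57  2.02  2.15]
[-0.85  0.99  0.99  0.61  2.07  2.21]
[-0.82  1.    0.91  0.66  2.11  2.28]
[-0.78  1.04  0.79  0.72  2.14  2.37]
[ 0.57286774 -0.43208656  0.13210055]
```

```bash
python3 - <<'E'
from h import *
s=sense(); p=np.array(s['tcp_pos'])
move_linear(p+.12*Z-.02*X,speed=.2)
pre=tcp(.5,.032)-.09*Y
movep(pre+.14*Z,Rf); 
c=move_linear(pre,speed=.12,contact_N=6); print('down',c)
c=move_linear(tcp(.5,.032),speed=.06,contact_N=5); s=sense(); print('in',c,s['time_s'],s['ft_force'])
save('scene','sc2'); save('top','top2')
E
```

```text
down False
in False 11.5667 [ 0.04940822 -0.57170773 -0.10004183]
```

View pics/sc2.png

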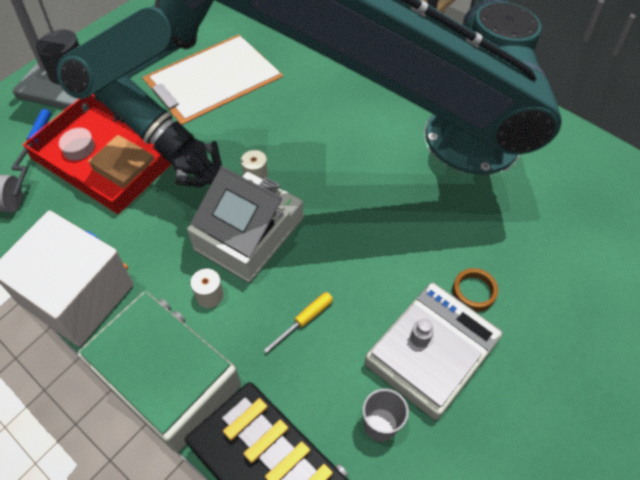

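The scene view shows the cover sprung up, with its front corner at about (222,172). The fingertips are under its right side at about (215,165), touching nothing else. Next I push along the arc.

```bash
python3 - <<'E'
from h import *
for th in np.arange(.5,1.86,.09):
    off=np.interp(th,[.5,.7,1.2],[.026,.022,.020])
    c=move_linear(tcp(th,off),speed=.05,contact_N=15); s=sense(); print(round(th,2),c,round(s['time_s'],1),np.round(s['ft_force'],1))
    if c: break
save('scene','sc3')
E
```

```text
0.5 False 11.9 [0.5 0.3 0.1]
0.59 False 12.3 [-0.4 -0.9 -0.8]
0.68 False 12.7 [-0.2 -0.2 -1.3]
0.77 False 13.0 [-0.9 -0.2 -0.2]
0.86 False 13.3 [-0.8 -0.1 -0.4]
0.95 False 13.7 [-1.   0.2 -0.5]
1.04 False 14.0 [-0.6  0.3 -0.8]
1.13 False 14.3 [ 0.   0.1 -0.6]
1.22 False 14.7 [ 0.  -0.   0.3]
1.31 False 15.0 [-1.3 -0.3 -0.2]
1.4 False 15.3 [ 0.2 -0.6 -0.8]
1.49 False 15.6 [-0.4 -0.7 -0.8]
1.58 False 16.0 [0.8 0.1 0.1]
1.67 False 16.3 [-0.1 -0.4 -0.2]
1.76 False 16.6 [0.2 0.6 0.1]
1.85 False 16.9 [-1.1 -0.3  0.2]
```

View pics/sc3.png

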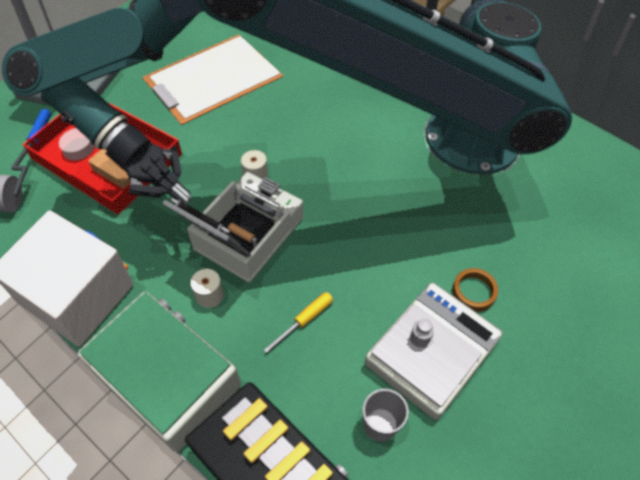

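The cover now stands past upright, a thin strip from (165,200) to (250,250), and the fingers are in front of it. I'll push slightly further, let it settle, then back off to the front and outwards.

```bash
python3 - <<'E'
from h import *
c=move_linear(tcp(1.9,.019),speed=.03,contact_N=12); print(c); hold(1.5)
p=np.array(sense()['tcp_pos'])
move_linear(p-.04*X,speed=.06); move_linear(p-.04*X-.12*Y+.05*Z,speed=.15); hold(1)
s=sense();print(s['time_s'],s['ft_force'])
save('scene','sc4'); save('top','top4'); W=cloud('top4'); W0=cloud('top0')
P=(W-H)@np.column_stack([X,Y,Z]); m=(P[...,0]>-.02)&(P[...,0]<.08)&(abs(P[...,1])<.07)&(P[...,2]>.03)&(P[...,2]<.15)
q=P[m]; print(len(q)); t=np.arctan2(q[:,2],-q[:,0]); print(np.percentile(t,[10,50,90]), q.max(0))
for u,v in [(478,323),(396,162),(174,330),(175,252),(293,225),(165,165)]: print(W0[v,u].round(3),W[v,u].round(3))
E
```

```text
False
21.6583 [ 0.30534675 -0.42528806 -0.00921251]
2961
[1.82613658 1.89641811 1.9378005 ] [0.0517045  0.06999545 0.12459826]
[ 0.435 -0.326  0.057] [ 0.467 -0.203  0.541]
[ 0.724 -0.184  0.056] [ 0.724 -0.184  0.057]
[0.423 0.223 0.024] [0.423 0.224 0.021]
[0.562 0.198 0.122] [0.562 0.198 0.121]
[0.615 0.003 0.023] [0.615 0.003 0.023]
[0.733 0.247 0.004] [0.733 0.246 0.006]
```

View pics/sc4.png

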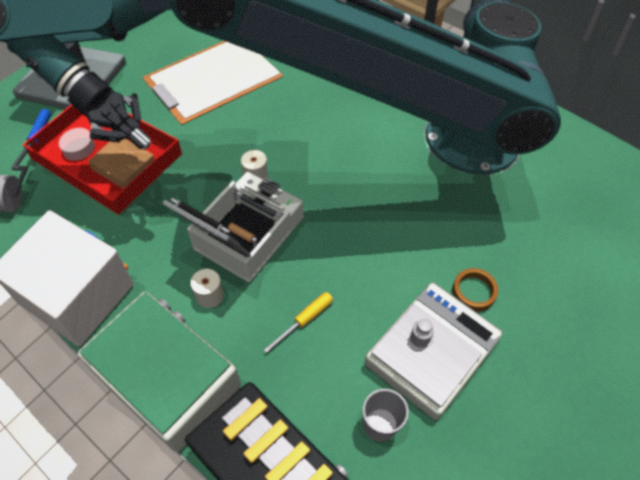

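View pics/top4.png

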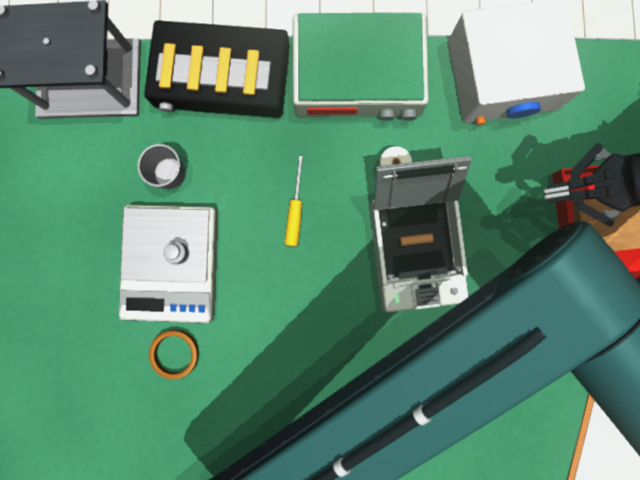

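The cover lies back on its stop at about 1.9 rad, the fingers are clear of it, and roll_a at (254,160) and the other items haven't moved.

```bash
python3 -c "
from h import *
print(job_done())"
```

```text
the job is handed in; nothing more can be done
None
```

I pressed the release tab and the cover sprang up. I then pushed it past upright until it lay back on its stop, at about 1.9 rad from the depth image. The fingers are clear of it, everything else on the bench looked unmoved, and the job was handed in at about 22 s; no verdict came back.

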